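Pack the feed rollers and close the transit box

ROBOT

A 7-joint arm with a two-finger parallel gripper is mounted at the origin on a cart in front of the work surface, level with it; the furniture and walls round the work are solid. World frame = base frame: x ahead of the robot, y to its left, z up, the work surface at z = 0. Lengths are in m, angles in rad, forces in N, time in s.
With the tool pointing down it reaches from about 0.425 to 1.025 m from the base axis. Payload 9.4 kg.
Tool frame: the origin (TCP) lies at the very end of the fingers, on their centre line; the grasp point (between the pads) lies 19 mm behind it; z points along the fingers, y is the line along which they close (so a half turn about z gives the same grasp; the last joint's range is limited). The gripper opens to 85 mm and grips with 20 to 120 N. Pads are 22 mm wide; open, the fingers measure 114 mm over their backs; the gripper's body (76 mm by 85 mm) begins 54 mm behind the grasp point. The pads swing forward as they close: fully open they stand 13 mm farther back than shut.
Start: joints at [-1.387, 0.599, -0.003, 1.599, 0.002, 0.943, -0.08], TCP at [0.187, 0.7, 0.231] pointing down, gripper open.
Joint ranges: [-2.57, 2.57], [-0.35, 1.97], [-1.29, 1.29], [0.11, 2.56], [-1.05, 4.19], [0.11, 1.86], [-2.63, 2.63]. Speed limits (rad/s): [2.22, 2.22, 3.01, 3.01, 3.14, 3.14, 3.14].

INTERFACE

Orientations are given as a rotation vector (axis times angle).
In Python, from workcell import r gives the robot as it stands.
- The arm moves only by the tool step_arm, never from a script. Its argument "commands" is a list that holds one entry, the list of rows, each a list of 7 numbers: the shift along the tool's x, y, z in cm, then the turn, a rotation vector about the tool's x, y, z in rad, then the opening, from 0 (shut) to 1 (fully open). In form: [[[tx, ty, tz, rx, ry, rz, hand], ...]]. A call has 1 to 20 rows; each row is the pose to reach, as a shift and turn from the pose commanded when the call began, along the tool's axes at that moment; what a row does not reach only later rows make up. A row lasts 1/8 s, in which the tool goes at most 62.5 mm and 10.7 degrees, less where a joint would pass 70% of its speed; a pose out of reach is approached as far as the arm can. A call with a gripper value outside its range is refused whole. The fingers move at their own pace and stop on an object; "newtons" is the grip in N (left out, the last holds). Time passes only in rows, so rows that repeat a pose let the fingers close. It gives the time, the measured TCP pose, the force, the opening and the grip force at its end, in the units of the state.
- r.get_obs(): the state, without advancing time (a new reading comes with each control period).
- r.grab_frame(name): name is "scene" or "side" or "wrist"; returns a dict with "color" (384x512x3 uint8, red, green, blue), "fx", "fy", "cx", "cy" (pixels), "T" (4x4, takes a point from camera to world coordinates). Camera axes: x right, y up, looking along -z (the intrinsics and any distortion apply to the point x, -y, -z); pixel columns grow to the right and rows downward; lengths in m; the calibration is good to about 2 mm. A picture is of the moment at which its call begins. There is no depth.
- r.sign_off(): hands the job in; it is judged then, once.
The state is a dict: "t": time; "joints": joint angles; "joint_velocities": joint speeds; "joint_torque": joint torques, N m; "position": TCP position; "tool_rot": TCP orientation; "contact_force": force on the tool from outside, world axes, zero at the start; "moment": the same for the moment, N m; "opening": opening from 0.0 (shut) to 1.0 (fully open); "grasp_force": force on a finger pad.
Only numpy, scipy, OpenCV 4.12 (cv2) and the standard library are available. Lean on these libraries where they do the work, as an engineer would, in place of code of your own. Each camera call takes 0.05 s, during which the arm holds its last target. There are 200 camera calls.

TASK

Pack every feed roller that stands on the mat into the round tube of the transit box, standing upright on the floor with its stub shaft up, in a honeycomb pattern: one in the middle and each of the others in a bay of its own round it (any bays). When all are in, fold the plain inner flap fully down first, then fold the longer covering flap fully down over it. Leave the pots, jars and tins along the back standing where they are.

Things in the scene. Friction and masses are not known exactly. Their poses are not given: they have to be found in the camera images.
- box: Square plywood transit box, fixed, 168 x 168 mm outside, walls 6 mm, rim 88 mm above its underside; origin at the centre of its underside, z up; flaps hinge on its +y and -y sides. Inside stands a round cardboard tube, 146 mm inner diameter, its top 4 mm below the rim, with a flat floor 8 mm above the box's underside. Six low ribs on the tube's wall (6 mm wide, 13 deep, 34 tall) part six bays.
- bay_mid (a point): Floor of the box, middle place of the honeycomb pattern (8 mm above the box's underside). Seven rollers just fit, one in the middle and six round it, 48 mm apart centre to centre: 6 mm is left between neighbours and 4 mm to the wall.
- bay_0 (a point): Floor of the box, ring place 0: 48 mm from the middle at 0 degrees from the box's x axis towards its y; between two ribs.
- bay_1 (a point): Floor of the box, ring place 1: 48 mm from the middle at 60 degrees from the box's x axis towards its y; between two ribs.
- bay_2 (a point): Floor of the box, ring place 2: 48 mm from the middle at 120 degrees from the box's x axis towards its y; between two ribs.
- bay_3 (a point): Floor of the box, ring place 3: 48 mm from the middle at 180 degrees from the box's x axis towards its y; between two ribs.
- bay_4 (a point): Floor of the box, ring place 4: 48 mm from the middle at 240 degrees from the box's x axis towards its y; between two ribs.
- bay_5 (a point): Floor of the box, ring place 5: 48 mm from the middle at 300 degrees from the box's x axis towards its y; between two ribs.
- roller_0: Feed roller standing on a fixed rubber mat (230 x 230 x 4 mm): grey cylinder 42 mm diameter, 44 tall, with a steel stub shaft 14 mm diameter, 30 tall, on its top; 0.2 kg. Origin: centre of underside, z up. In the box only the stub can be gripped; to clear wall and neighbours, close the fingers across the line to the box's middle and open them only to about 30 mm. 4 to 7 rollers are present.
- roller_1: Feed roller standing on a fixed rubber mat (230 x 230 x 4 mm): grey cylinder 42 mm diameter, 44 tall, with a steel stub shaft 14 mm diameter, 30 tall, on its top; 0.2 kg. Origin: centre of underside, z up. In the box only the stub can be gripped; to clear wall and neighbours, close the fingers across the line to the box's middle and open them only to about 30 mm. 4 to 7 rollers are present.
- roller_2: Feed roller standing on a fixed rubber mat (230 x 230 x 4 mm): grey cylinder 42 mm diameter, 44 tall, with a steel stub shaft 14 mm diameter, 30 tall, on its top; 0.2 kg. Origin: centre of underside, z up. In the box only the stub can be gripped; to clear wall and neighbours, close the fingers across the line to the box's middle and open them only to about 30 mm. 4 to 7 rollers are present.
- roller_3: Feed roller standing on a fixed rubber mat (230 x 230 x 4 mm): grey cylinder 42 mm diameter, 44 tall, with a steel stub shaft 14 mm diameter, 30 tall, on its top; 0.2 kg. Origin: centre of underside, z up. In the box only the stub can be gripped; to clear wall and neighbours, close the fingers across the line to the box's middle and open them only to about 30 mm. 4 to 7 rollers are present.
- roller_4: Feed roller standing on a fixed rubber mat (230 x 230 x 4 mm): grey cylinder 42 mm diameter, 44 tall, with a steel stub shaft 14 mm diameter, 30 tall, on its top; 0.2 kg. Origin: centre of underside, z up. In the box only the stub can be gripped; to clear wall and neighbours, close the fingers across the line to the box's middle and open them only to about 30 mm. 4 to 7 rollers are present.
- roller_5: Feed roller standing on a fixed rubber mat (230 x 230 x 4 mm): grey cylinder 42 mm diameter, 44 tall, with a steel stub shaft 14 mm diameter, 30 tall, on its top; 0.2 kg. Origin: centre of underside, z up. In the box only the stub can be gripped; to clear wall and neighbours, close the fingers across the line to the box's middle and open them only to about 30 mm. 4 to 7 rollers are present.
- roller_6: Feed roller standing on a fixed rubber mat (230 x 230 x 4 mm): grey cylinder 42 mm diameter, 44 tall, with a steel stub shaft 14 mm diameter, 30 tall, on its top; 0.2 kg. Origin: centre of underside, z up. In the box only the stub can be gripped; to clear wall and neighbours, close the fingers across the line to the box's middle and open them only to about 30 mm. 4 to 7 rollers are present.
- flap_in (a joint): Plain inner flap of the box, 83 mm long from its hinge to the free edge, 164 mm wide, 5 mm thick, hinged on the box's +y side. 0 = shut (lying level, its underside on the rim), grows as it opens, about 1.57 = upright, stands at 2.1 to 2.35 (leaning outward) at the start, stop at 2.5. The hinge is stiff: it stays where it is left; about 1 to 3 N at the free edge move it.
- flap_in_hinge (a point): Middle of the inner flap's hinge line (along the box's x), 84 mm out on the box's +y side, at rim height; the shut flap's top lies 5 mm above it.
- flap_out (a joint): Covering flap of the box, 106 mm long, 164 mm wide, 5 mm thick, with a thin batten along its free edge, hinged on the box's -y side; it reaches past the middle and lies over the inner flap when shut. Same values as flap_in; 1 to 3 N at the free edge move it, and it stays where it is left.
- flap_out_hinge (a point): Middle of the covering flap's hinge line (along the box's x), 84 mm out on the box's -y side, 5.5 mm above the rim; the shut flap's top lies 5 to 8 mm above it.
- pen_pot: Black pot of pens, 84 mm across, 169 mm tall, at the back left.
- coffee_jar: Jar with red lid, 81 mm diameter, 145 mm tall, at the back right.
- paint_tin: Paint tin, 102 mm diameter, 119 mm tall, at the middle of the back.
- tin: Food tin, 75 mm diameter, 110 mm tall, at the back, right of the paint tin.
- brown_jar: Low brown jar, 86 mm diameter, 56 mm tall, at the back, left of the paint tin.
Mind the look-alikes: they are no part of the job. What is shaped like the roller_6 but purple is not meant.

How it is judged:
On the way, in this order (a step that is already met when the one before it is completed fails the run):
1. all rollers present stand in the tube, one in the middle and the others in bays, both flaps still open ((horizontal distance between roller_0 and bay_mid below 0.012 m or horizontal distance between roller_0 and bay_0 below 0.012 m or horizontal distance between roller_0 and bay_1 below 0.012 m or horizontal distance between roller_0 and bay_2 below 0.012 m or horizontal distance between roller_0 and bay_3 below 0.012 m or horizontal distance between roller_0 and bay_4 below 0.012 m or horizontal distance between roller_0 and bay_5 below 0.012 m) and z of each of roller_0, roller_1, roller_2, roller_3, roller_4, roller_5, roller_6 in the frame of box below 0.016 m and angle between each of roller_0, roller_1, roller_2, roller_3, roller_4, roller_5, roller_6's own z axis and vertical below 0.12 rad and (horizontal distance between roller_1 and bay_mid below 0.012 m or horizontal distance between roller_1 and bay_0 below 0.012 m or horizontal distance between roller_1 and bay_1 below 0.012 m or horizontal distance between roller_1 and bay_2 below 0.012 m or horizontal distance between roller_1 and bay_3 below 0.012 m or horizontal distance between roller_1 and bay_4 below 0.012 m or horizontal distance between roller_1 and bay_5 below 0.012 m) and (horizontal distance between roller_2 and bay_mid below 0.012 m or horizontal distance between roller_2 and bay_0 below 0.012 m or horizontal distance between roller_2 and bay_1 below 0.012 m or horizontal distance between roller_2 and bay_2 below 0.012 m or horizontal distance between roller_2 and bay_3 below 0.012 m or horizontal distance between roller_2 and bay_4 below 0.012 m or horizontal distance between roller_2 and bay_5 below 0.012 m) and (horizontal distance between roller_3 and bay_mid below 0.012 m or horizontal distance between roller_3 and bay_0 below 0.012 m or horizontal distance between roller_3 and bay_1 below 0.012 m or horizontal distance between roller_3 and bay_2 below 0.012 m or horizontal distance between roller_3 and bay_3 below 0.012 m or horizontal distance between roller_3 and bay_4 below 0.012 m or horizontal distance between roller_3 and bay_5 below 0.012 m) and (horizontal distance between roller_4 and bay_mid below 0.012 m or horizontal distance between roller_4 and bay_0 below 0.012 m or horizontal distance between roller_4 and bay_1 below 0.012 m or horizontal distance between roller_4 and bay_2 below 0.012 m or horizontal distance between roller_4 and bay_3 below 0.012 m or horizontal distance between roller_4 and bay_4 below 0.012 m or horizontal distance between roller_4 and bay_5 below 0.012 m) and (horizontal distance between roller_5 and bay_mid below 0.012 m or horizontal distance between roller_5 and bay_0 below 0.012 m or horizontal distance between roller_5 and bay_1 below 0.012 m or horizontal distance between roller_5 and bay_2 below 0.012 m or horizontal distance between roller_5 and bay_3 below 0.012 m or horizontal distance between roller_5 and bay_4 below 0.012 m or horizontal distance between roller_5 and bay_5 below 0.012 m) and (horizontal distance between roller_6 and bay_mid below 0.012 m or horizontal distance between roller_6 and bay_0 below 0.012 m or horizontal distance between roller_6 and bay_1 below 0.012 m or horizontal distance between roller_6 and bay_2 below 0.012 m or horizontal distance between roller_6 and bay_3 below 0.012 m or horizontal distance between roller_6 and bay_4 below 0.012 m or horizontal distance between roller_6 and bay_5 below 0.012 m) and horizontal distance between any of roller_0, roller_1, roller_2, roller_3, roller_4, roller_5, roller_6 and bay_mid below 0.012 m and value of joint each of flap_in, flap_out above 1 rad), for 0.2 s.
2. the inner flap is shut while the covering flap is still open (value of joint flap_in below 0.1 rad and value of joint flap_out above 0.6 rad), for 0.2 s.
3. the covering flap is shut over it (value of joint each of flap_in, flap_out below 0.1 rad), for 0.2 s.
At the end, for the whole second after the job is handed in: Every roller present stands on the tube's floor (underside within 8 mm of it), upright within 0.12 rad, within 12 mm of a place of the pattern, one of them in the middle place; both flaps are within 0.10 rad of shut; the rollers are at rest (all of step 3 and (horizontal distance between roller_0 and bay_mid below 0.012 m or horizontal distance between roller_0 and bay_0 below 0.012 m or horizontal distance between roller_0 and bay_1 below 0.012 m or horizontal distance between roller_0 and bay_2 below 0.012 m or horizontal distance between roller_0 and bay_3 below 0.012 m or horizontal distance between roller_0 and bay_4 below 0.012 m or horizontal distance between roller_0 and bay_5 below 0.012 m) and z of each of roller_0, roller_1, roller_2, roller_3, roller_4, roller_5, roller_6 in the frame of box below 0.016 m and angle between each of roller_0, roller_1, roller_2, roller_3, roller_4, roller_5, roller_6's own z axis and vertical below 0.12 rad and (horizontal distance between roller_1 and bay_mid below 0.012 m or horizontal distance between roller_1 and bay_0 below 0.012 m or horizontal distance between roller_1 and bay_1 below 0.012 m or horizontal distance between roller_1 and bay_2 below 0.012 m or horizontal distance between roller_1 and bay_3 below 0.012 m or horizontal distance between roller_1 and bay_4 below 0.012 m or horizontal distance between roller_1 and bay_5 below 0.012 m) and (horizontal distance between roller_2 and bay_mid below 0.012 m or horizontal distance between roller_2 and bay_0 below 0.012 m or horizontal distance between roller_2 and bay_1 below 0.012 m or horizontal distance between roller_2 and bay_2 below 0.012 m or horizontal distance between roller_2 and bay_3 below 0.012 m or horizontal distance between roller_2 and bay_4 below 0.012 m or horizontal distance between roller_2 and bay_5 below 0.012 m) and (horizontal distance between roller_3 and bay_mid below 0.012 m or horizontal distance between roller_3 and bay_0 below 0.012 m or horizontal distance between roller_3 and bay_1 below 0.012 m or horizontal distance between roller_3 and bay_2 below 0.012 m or horizontal distance between roller_3 and bay_3 below 0.012 m or horizontal distance between roller_3 and bay_4 below 0.012 m or horizontal distance between roller_3 and bay_5 below 0.012 m) and (horizontal distance between roller_4 and bay_mid below 0.012 m or horizontal distance between roller_4 and bay_0 below 0.012 m or horizontal distance between roller_4 and bay_1 below 0.012 m or horizontal distance between roller_4 and bay_2 below 0.012 m or horizontal distance between roller_4 and bay_3 below 0.012 m or horizontal distance between roller_4 and bay_4 below 0.012 m or horizontal distance between roller_4 and bay_5 below 0.012 m) and (horizontal distance between roller_5 and bay_mid below 0.012 m or horizontal distance between roller_5 and bay_0 below 0.012 m or horizontal distance between roller_5 and bay_1 below 0.012 m or horizontal distance between roller_5 and bay_2 below 0.012 m or horizontal distance between roller_5 and bay_3 below 0.012 m or horizontal distance between roller_5 and bay_4 below 0.012 m or horizontal distance between roller_5 and bay_5 below 0.012 m) and (horizontal distance between roller_6 and bay_mid below 0.012 m or horizontal distance between roller_6 and bay_0 below 0.012 m or horizontal distance between roller_6 and bay_1 below 0.012 m or horizontal distance between roller_6 and bay_2 below 0.012 m or horizontal distance between roller_6 and bay_3 below 0.012 m or horizontal distance between roller_6 and bay_4 below 0.012 m or horizontal distance between roller_6 and bay_5 below 0.012 m) and horizontal distance between any of roller_0, roller_1, roller_2, roller_3, roller_4, roller_5, roller_6 and bay_mid below 0.012 m and linear speed of each of roller_0, roller_1, roller_2, roller_3, roller_4, roller_5, roller_6 below 0.02 m/s); the robot touches nothing.
It fails at once if a pot, jar or tin along the back is shifted by more than 40 mm or knocked over (distance of any of pen_pot, coffee_jar, paint_tin, tin, brown_jar from where it was at the start of the episode above 0.04 m or angle between any of pen_pot, coffee_jar, paint_tin, tin, brown_jar's own z axis and vertical above 0.5 rad).
Of roller_0, roller_1, roller_2, roller_3, roller_4, roller_5, roller_6 only 4 to 7 are there at a start; the rules pass over those that are not, and their reading is None.
At some moment in a run one of roller_0, roller_1, roller_2, roller_3, roller_4, roller_5, roller_6 may be knocked a few centimetres aside while the robot is not near it.
It also fails if it takes over 210 s, if anything falls off the work surface, if the arm or the gripper's body presses on something with over 40 N, if the wrist force passes 120 N, or if a joint passes its speed limit or range.

## Working session

There is one attempt and no reset: what is moved stays moved. The work goes in short steps, Python scripts to look and compute and a tool call to move; the robot and the scene stay as the last step left them, time stands still between calls to the robot, and variables do not carry over. Pictures are saved under pics/ and viewed, at most 14 in all, crops included, and the job is handed in when it is done.

Besides the shell and the picture viewer there is one more tool, called after ">>>" by a JSON object that holds its "method" and its "body", one argument or row to a line. step_arm: Moves the arm, as the interface text tells. Its arguments: {"type":"object","properties":{"commands":{"type":"array"},"newtons":{"type":"number"}},"required":["commands"]}

```bash
mkdir -p pics; ls
python3 - <<'E'
from workcell import r
import cv2,numpy as np
o=r.get_obs();print({k:np.round(v,3).tolist() for k,v in o.items()})
for n in("scene","side"):
    f=r.grab_frame(n);cv2.imwrite(f"pics/{n}0.png",cv2.resize(f["color"][:,:,::-1],(800,600)))
    print(n,f["fx"],f["fy"],f["cx"],f["cy"],np.round(f["T"],3).tolist(),[k for k in f])
    np.save(f"pics/{n}0.npy",f["color"])
E
```

```text
pics
{'t': 0.0, 'joints': [-1.387, 0.6, -0.003, 1.6, 0.002, 0.943, -0.08], 'joint_velocities': [0.001, -0.0, 0.0, 0.002, 0.001, -0.001, -0.0], 'joint_torque': [-0.001, -77.645, 1.564, -25.802, 0.012, 0.009, 0.0], 'position': [0.187, 0.7, 0.23], 'tool_rot': [-0.408, -3.115, 0.002], 'contact_force': [-0.155, -0.467, -0.709], 'moment': [-0.007, -0.025, -0.008], 'grasp_force': 0.0, 'opening': 1.002}
scene 427.3052813210886 427.3052813210886 256.72551521688 193.9385640667747 [[0.582, 0.605, -0.544, -0.042], [-0.813, 0.44, -0.382, -0.432], [0.008, 0.664, 0.748, 0.969], [0.0, 0.0, 0.0, 1.0]] ['color', 'fx', 'fy', 'cx', 'cy', 'T']
side 479.55670200883173 479.55670200883173 252.81499046118185 201.5062284124866 [[0.906, 0.218, -0.364, 0.104], [-0.424, 0.493, -0.76, -1.048], [0.014, 0.842, 0.539, 0.849], [0.0, 0.0, 0.0, 1.0]] ['color', 'fx', 'fy', 'cx', 'cy', 'T']
```

View pics/scene0.png

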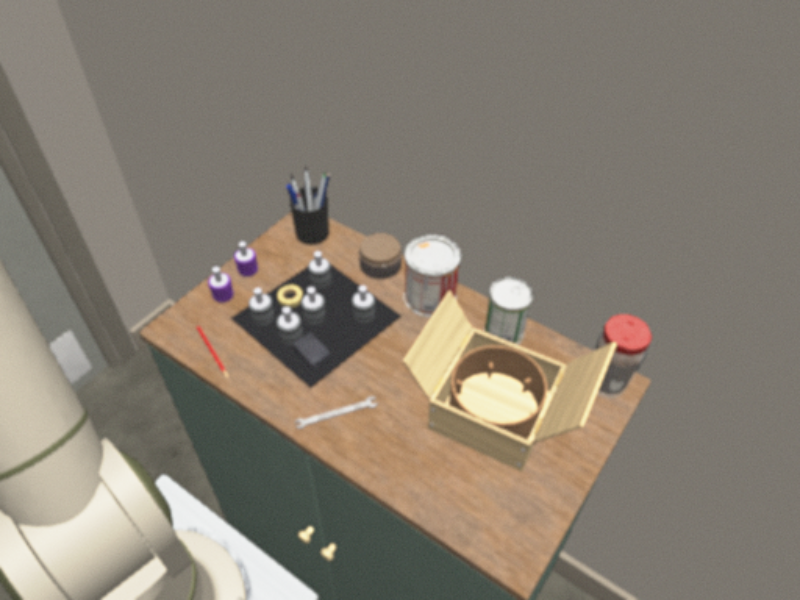

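View pics/side0.png

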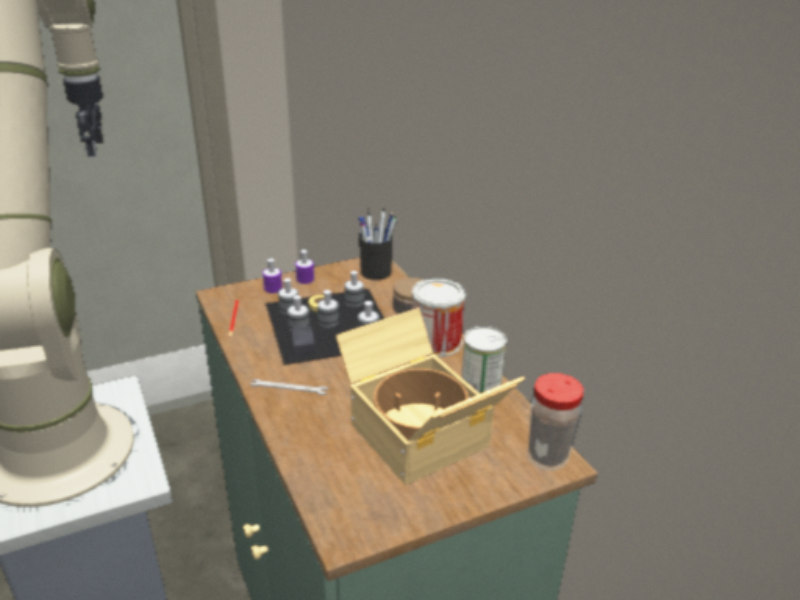

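The scene and side views show five grey rollers on the mat, with stubs in the scene view at about (319,257), (258,294), (312,293), (287,313) and (362,291). The two purple look-alikes are off the mat on the left. The box tube is at about (500,385) with both flaps open.

```bash
cat > h.py <<'E'
import cv2,numpy as np
def ray(f,u,v,z):
    d=np.array([(u-f["cx"])/f["fx"],-(v-f["cy"])/f["fy"],-1.0]);T=np.asarray(f["T"])
    w=T[:3,:3]@d;o=T[:3,3];return o+w*(z-o[2])/w[2]
def proj(f,p):
    T=np.asarray(f["T"]);c=T[:3,:3].T@(np.asarray(p)-T[:3,3]);return f["cx"]+f["fx"]*c[0]/-c[2],f["cy"]-f["fy"]*c[1]/-c[2]
E
python3 - <<'E'
from workcell import r
from h import *
f=r.grab_frame("scene");g=r.grab_frame("side")
k=.64
for p in [(319,257),(258,294),(312,293),(287,313),(362,291)]:print("roller",np.round(ray(f,p[0]*k,p[1]*k,.076),3))
for p in [(245,245),(219,272)]:print("purple",np.round(ray(f,p[0]*k,p[1]*k,.074),3))
for p in [(432,425),(520,460)]:print("boxbottom",np.round(ray(f,p[0]*k,p[1]*k,0),3))
for p in [(337,379),(235,319),(318,262),(399,317)]:print("mat",np.round(ray(f,p[0]*k,p[1]*k,0.004),3))
c=cv2.resize(f["color"][195:300,255:400,::-1],None,fx=4,fy=4,interpolation=cv2.INTER_CUBIC)
d=cv2.resize(g["color"][195:310,210:340,::-1],None,fx=4,fy=4,interpolation=cv2.INTER_CUBIC)
h=min(c.shape[0],d.shape[0]);cv2.imwrite("pics/box.png",c);cv2.imwrite("pics/box2.png",d)
E
```

```text
roller [0.61  0.219 0.076]
roller [0.473 0.246 0.076]
roller [0.532 0.169 0.076]
roller [0.47  0.173 0.076]
roller [0.589 0.099 0.076]
purple [0.553 0.357 0.074]
purple [0.472 0.345 0.074]
boxbottom [ 0.471 -0.138  0.   ]
boxbottom [ 0.5   -0.288  0.   ]
mat [0.448 0.048 0.004]
mat [0.442 0.291 0.004]
mat [0.651 0.263 0.004]
mat [0.628 0.043 0.004]
```

View pics/box.png

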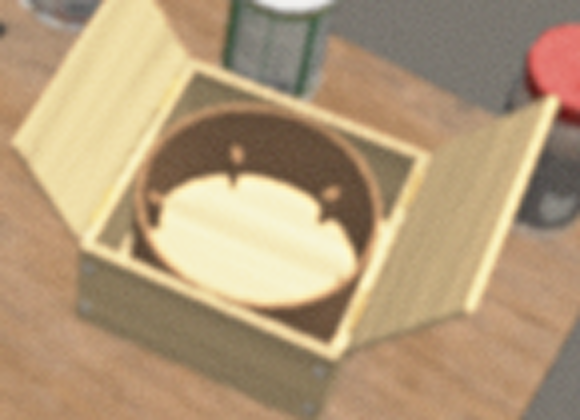

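Run:
```python
from workcell import r
from h import *
f=r.grab_frame("scene")
P=lambda x,y,z:ray(f,255+x/4,195+y/4,z)
C=[P(*p,.088) for p in [(82,243),(337,358),(428,155),(193,63)]]
print(np.round(C,3)); print("mean",np.mean(C,0),"tube",P(258,205,.084),"tube edges",[np.round(P(*p,.084),3) for p in[(133,200),(382,210),(258,102),(258,308)]])
for a,b in((0,1),(1,2),(3,2),(0,3)):
    d=C[b]-C[a];print(np.linalg.norm(d),np.degrees(np.arctan2(d[1],d[0])))
def plane(x,y,p0,n):
    o=np.asarray(f["T"])[:3,3];w=P(x,y,0)-o;return o+w*((p0-o)@n)/(w@n)
n=(C[3]-C[0]);n[2]=0;n/=np.linalg.norm(n)
for h,q in((C[0],(12,140)),(C[1],(470,308)),(C[2],(557,97))):
    p=plane(*q,h,n);print("flap",np.round(p,3),np.linalg.norm(p-h))
```

```text
[[ 0.461 -0.137  0.088]
 [ 0.482 -0.301  0.088]
 [ 0.646 -0.279  0.088]
 [ 0.622 -0.117  0.088]]
mean [ 0.55287266 -0.20844011  0.088     ] tube [ 0.55124184 -0.20891432  0.084     ] tube edges [array([ 0.508, -0.144,  0.084]), array([ 0.593, -0.274,  0.084]), array([ 0.622, -0.168,  0.084]), array([ 0.487, -0.246,  0.084])]
0.16568882091526516 -82.63000895874544
0.16522021813766308 7.860628651552084
0.16291931393130518 -81.75217935636881
0.16272396802544667 6.886256011080304
flap [ 0.455 -0.088  0.16 ] 0.0878402567657936
flap [ 0.489 -0.359  0.19 ] 0.11697074596605905
flap [ 0.653 -0.338  0.185] 0.11347872452444907
```

Box yaw is about 7.4° with its centre near (0.553, -0.209). The inner flap is on the left and the covering flap on the right. Next I'll make a move planner that prints shifts.

```bash
cat >> h.py <<'E'
from scipy.spatial.transform import Rotation as Ro
def plan(o,*wps):
    """rows (relative to pose in o) for world targets (x,y,z,yawdeg); yaw 0: tool x=-X, y=+Y, z=-Z"""
    R=Ro.from_rotvec(o["tool_rot"])
    for x,y,z,a in wps:
        t=R.inv().apply(np.array([x,y,z])-o["position"])*100
        q=(R.inv()*Ro.from_euler("z",a,degrees=True)*Ro.from_matrix(np.diag([-1,1,-1]))).as_rotvec()
        print((x,y,z,a),np.round(t,2).tolist(),np.round(q,3).tolist())
E
python3 - <<'E'
from workcell import r
from h import *
plan(r.get_obs(),(.53,.17,.33,0),(.54,-.205,.36,0))
E
```

```text
(0.53, 0.17, 0.33, 0) [-46.82, -42.4, -9.88] [-0.001, -0.0, -0.261]
(0.54, -0.205, 0.36, 0) [-57.46, -78.37, -12.85] [-0.001, -0.0, -0.261]
```

>>> {"method": "step_arm", "body": {
  "commands": [
    [[0, 0, -9.88, -0.001, 0, -0.261, 0.36], [0, 0, -9.88, -0.001, 0, -0.261, 0.36], [-46.82, -42.4, -9.88, -0.001, 0, -0.261, 0.36], [-46.82, -42.4, -9.88, -0.001, 0, -0.261, 0.36], [-46.82, -42.4, -9.88, -0.001, 0, -0.261, 0.36], [-46.82, -42.4, -9.88, -0.001, 0, -0.261, 0.36], [-46.82, -42.4, -9.88, -0.001, 0, -0.261, 0.36], [-46.82, -42.4, -9.88, -0.001, 0, -0.261, 0.36], [-46.82, -42.4, -9.88, -0.001, 0, -0.261, 0.36], [-46.82, -42.4, -9.88, -0.001, 0, -0.261, 0.36], [-46.82, -42.4, -9.88, -0.001, 0, -0.261, 0.36], [-46.82, -42.4, -9.88, -0.001, 0, -0.261, 0.36], [-46.82, -42.4, -9.88, -0.001, 0, -0.261, 0.36], [-46.82, -42.4, -9.88, -0.001, 0, -0.261, 0.36], [-46.82, -42.4, -9.88, -0.001, 0, -0.261, 0.36], [-46.82, -42.4, -9.88, -0.001, 0, -0.261, 0.36], [-46.82, -42.4, -9.88, -0.001, 0, -0.261, 0.36], [-46.82, -42.4, -9.88, -0.001, 0, -0.261, 0.36]]
  ],
  "newtons": 40
}}

```text
t: 2.5
position: [0.5298, 0.1705, 0.3301]
tool_rot: [-0.001, 3.141, 0.002]
contact_force: [0.5, -0.6, 0.6]
opening: 0.364
grasp_force: 0.0
```

Run:
```python
from workcell import r
from h import *
o=r.get_obs();print(o["t"],o["position"],o["tool_rot"],o["opening"])
f=r.grab_frame("wrist");cv2.imwrite("pics/w1.png",f["color"][:,:,::-1]);print(np.round(f["T"],3).tolist(),f["fx"])
for p in [(.61,.219),(.473,.246),(.532,.169),(.47,.173),(.589,.099)]:print(np.round(proj(f,(*p,.078))))
```

```text
2.5 [0.52982823 0.17050863 0.33012462] [-1.43611122e-03  3.14140664e+00  1.58602202e-03] 0.3637055141965937
[[-0.001, -0.95, -0.311, 0.45], [1.0, -0.001, -0.0, 0.171], [0.0, -0.311, 0.95, 0.472], [0.0, 0.0, 0.0, 1.0]] 325.3799227912089
[297. 210.]
[324. 101.]
[259. 151.]
[262.  98.]
[204. 194.]
```

View pics/w1.png

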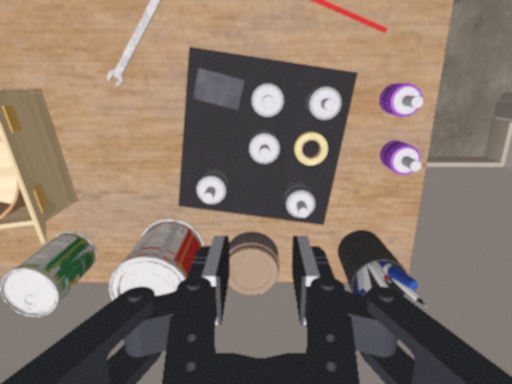

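Wrist view shows the five rollers' white tops at about (267,100), (324,103), (264,148), (211,188) and (300,203). The purple ones are off the mat at right, along with a yellow ring on the mat. Both are to be left alone.

```bash
cat >> h.py <<'E'
def rollers(f,z=.048,amin=250,amax=1500,box=None):
    im=cv2.GaussianBlur(f["color"],(3,3),0);hsv=cv2.cvtColor(im,cv2.COLOR_RGB2HSV)
    m=((hsv[...,2]>165)&(hsv[...,1]<45)).astype(np.uint8)
    out=[]
    for c in cv2.findContours(m,cv2.RETR_EXTERNAL,cv2.CHAIN_APPROX_NONE)[0]:
        h=cv2.convexHull(c)
        if amin<cv2.contourArea(h)<amax and len(h)>5:
            (u,v),(a,b),_=cv2.fitEllipse(h);p=ray(f,u,v,z)
            if .43<p[0]<.67 and .03<p[1]<.31: out.append((round(u),round(v),round(a),round(b),*np.round(p[:2],4)))
    return out
E
python3 - <<'E'
from workcell import r
from h import *
f=r.grab_frame("wrist")
for o in rollers(f):print(o)
E
```

```text
(300, 204, 26, 27, np.float64(0.6136), np.float64(0.2268))
(211, 190, 27, 28, np.float64(0.5928), np.float64(0.1026))
(264, 148, 29, 29, np.float64(0.5348), np.float64(0.1757))
(325, 103, 30, 32, np.float64(0.4769), np.float64(0.2525))
(267, 100, 31, 32, np.float64(0.4732), np.float64(0.1795))
```

>>> {"method": "step_arm", "body": {
  "commands": [
    [[0, -19, -5, 0, 0, 0, 0.36], [0, -37.5, -5, 0, 0, 0, 0.36], [0, -37.5, -5, 0, 0, 0, 0.36], [0, -37.5, -5, 0, 0, 0, 0.36], [0, -37.5, -5, 0, 0, 0, 0.36], [0, -37.5, -5, 0, 0, 0, 0.36], [0, -37.5, -5, 0, 0, 0, 0.36], [0, -37.5, -5, 0, 0, 0, 0.36], [0, -37.5, -5, 0, 0, 0, 0.36], [0, -37.5, -5, 0, 0, 0, 0.36], [0, -37.5, -5, 0, 0, 0, 0.36], [0, -37.5, -5, 0, 0, 0, 0.36]]
  ]
}}

```text
t: 4.1
position: [0.5301, -0.2046, 0.3797]
tool_rot: [-0.001, 3.141, 0.002]
contact_force: [-0.3, -0.2, 0.7]
opening: 0.358
grasp_force: 0.0
```

Run:
```python
from workcell import r
from h import *
o=r.get_obs();print(o["t"],o["position"])
f=r.grab_frame("wrist");cv2.imwrite("pics/w2.png",cv2.resize(f["color"][:,:,::-1],(800,600),interpolation=cv2.INTER_CUBIC))
import pickle;pickle.dump(f,open("w2.pkl","wb"))
```

```text
4.1 [ 0.53014206 -0.20457048  0.37974388]
```

View pics/w2.png

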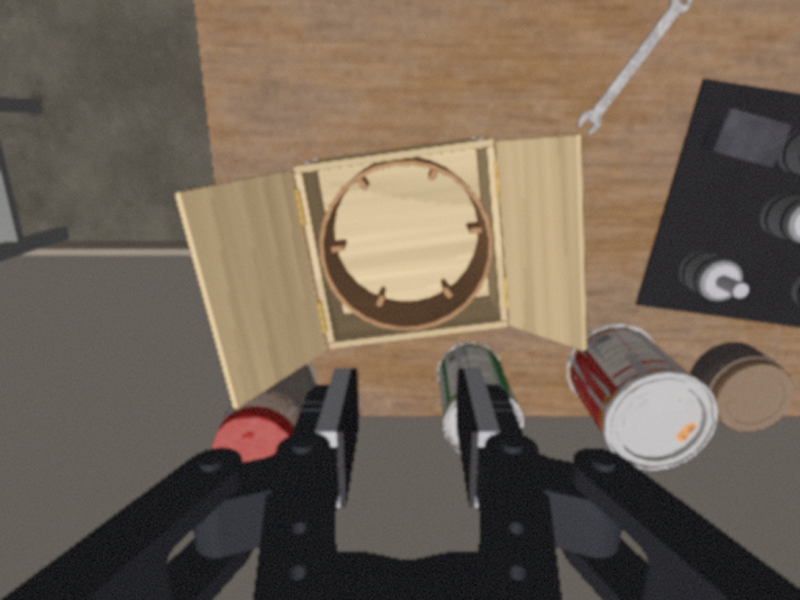

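Run:
```python
import pickle
from h import *
f=pickle.load(open("w2.pkl","rb"));k=.64
P=lambda x,y,z:ray(f,x*k,y*k,z)
print("tube",P(406.5,243,.084))
ribs=[(339,245),(475,228),(364,183),(447,288),(433,174),(381,296)]
Q=np.array([P(*p,.042) for p in ribs]);print("ribs mean",Q.mean(0))
c=Q.mean(0)
for q in Q:print(np.round(np.linalg.norm((q-c)[:2]),4),np.degrees(np.arctan2(*(q-c)[1::-1])))
C=[P(*p,.088) for p in [(295,168),(494,139),(508,326),(330,348)]];print(np.round(C,3),np.mean(C,0))
for a,b in((0,1),(3,2),(0,3),(1,2)):
    d=C[b]-C[a];print(np.linalg.norm(d),np.degrees(np.arctan2(d[1],d[0])))
im=cv2.cvtColor(f["color"],cv2.COLOR_RGB2HSV);print(im[155,260],im[105,260])
```

```text
tube [ 0.54815669 -0.20427606  0.084     ]
ribs mean [ 0.55167331 -0.20428953  0.042     ]
0.0655 -83.12709307751925
0.0659 97.64999820771071
0.0644 -142.2210999214213
0.0651 38.04761941284125
0.0639 157.53816420424653
0.0648 -23.037671665746075
[[ 0.484 -0.297  0.088]
 [ 0.461 -0.133  0.088]
 [ 0.625 -0.111  0.088]
 [ 0.647 -0.275  0.088]] [ 0.55405059 -0.20408972  0.088     ]
0.16573716173605477 98.03104149097923
0.1658003962483302 97.65982816827517
0.1646067426664193 7.501868616926966
0.16568035542155948 7.525963044796743
[ 19  67 225] [ 16  90 189]
```

Tube centre from the ribs is (0.5515, -0.2043), with yaw 7.6°. I'll pick roller E first, for the middle.

>>> {"method": "step_arm", "body": {
  "commands": [
    [[-6.3, 30.7, 8, 0, 0, 0, 0.4], [-6.3, 30.7, 8, 0, 0, 0, 0.4], [-6.3, 30.7, 8, 0, 0, 0, 0.4], [-6.3, 30.7, 8, 0, 0, 0, 0.4], [-6.3, 30.7, 8, 0, 0, 0, 0.4], [-6.3, 30.7, 8, 0, 0, 0, 0.4], [-6.3, 30.7, 8, 0, 0, 0, 0.4], [-6.3, 30.7, 14, 0, 0, 0, 0.4], [-6.3, 30.7, 20, 0, 0, 0, 0.4], [-6.3, 30.7, 26, 0, 0, 0, 0.4], [-6.3, 30.7, 30, 0, 0, 0, 0.4], [-6.3, 30.7, 32.8, 0, 0, 0, 0.4], [-6.3, 30.7, 32.8, 0, 0, 0, 0.4], [-6.3, 30.7, 32.8, 0, 0, 0, 0], [-6.3, 30.7, 32.8, 0, 0, 0, 0], [-6.3, 30.7, 32.8, 0, 0, 0, 0], [-6.3, 30.7, 32.8, 0, 0, 0, 0], [-6.3, 30.7, 32.8, 0, 0, 0, 0]]
  ],
  "newtons": 40
}}

```text
t: 6.4
position: [0.5938, 0.1023, 0.0534]
tool_rot: [-0.0, 3.139, 0.002]
contact_force: [-1.4, -0.5, 8.0]
opening: 0.151
grasp_force: 40.0
```

>>> {"method": "step_arm", "body": {
  "commands": [
    [[0, 0, -5, 0, 0, 0, 0], [0, 0, -10, 0, 0, 0, 0], [0, 0, -15, 0, 0, 0, 0], [0, 0, -20, 0, 0, 0, 0], [0, 0, -25, 0, 0, 0, 0], [0, 0, -25, 0, 0, 0, 0], [0, 0, -25, 0, 0, 0, 0], [4.15, -30.7, -25, 0, 0, -0.13, 0], [4.15, -30.7, -25, 0, 0, -0.13, 0], [4.15, -30.7, -25, 0, 0, -0.13, 0], [4.15, -30.7, -25, 0, 0, -0.13, 0], [4.15, -30.7, -25, 0, 0, -0.13, 0], [4.15, -30.7, -25, 0, 0, -0.13, 0], [4.15, -30.7, -25, 0, 0, -0.13, 0], [4.15, -30.7, -25, 0, 0, -0.13, 0], [4.15, -30.7, -20, 0, 0, -0.13, 0], [4.15, -30.7, -15, 0, 0, -0.13, 0], [4.15, -30.7, -15, 0, 0, -0.13, 0]]
  ]
}}

```text
t: 8.65
position: [0.5499, -0.2025, 0.1987]
tool_rot: [0.208, -3.128, -0.006]
contact_force: [-0.7, 0.3, -2.4]
opening: 0.146
grasp_force: 39.8
```

Run:
```python
from workcell import r
from h import *
o=r.get_obs();print(o["position"],o["opening"],o["grasp_force"],o["contact_force"])
f=r.grab_frame("wrist");c=f["color"][:,:,::-1]
cv2.imwrite("pics/w3.png",c)
print(proj(f,(.5515,-.2043,.202-.048)))
f=r.grab_frame("scene");print(rollers(f,amin=60,amax=600))
```

```text
[ 0.54986003 -0.202502    0.19871804] 0.1457189524922818 39.802937507629395 [-0.71571822  0.33084571 -2.35111727]
(np.float64(256.2196230406125), np.float64(217.80950333079664))
[(184, 203, 13, 14, np.float64(0.4779), np.float64(0.184)), (200, 192, 10, 13, np.float64(0.5351), np.float64(0.1755)), (165, 191, 13, 14, np.float64(0.4808), np.float64(0.2595)), (204, 167, 12, 14, np.float64(0.6205), np.float64(0.232))]
```

View pics/w3.png

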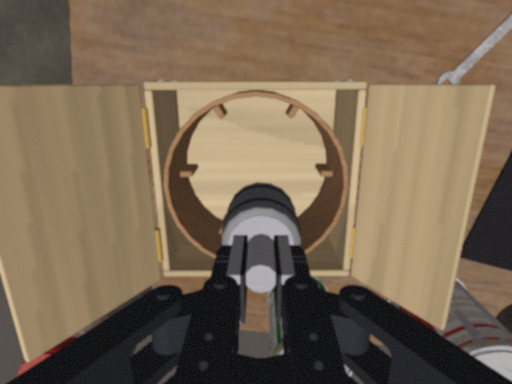

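The roller is held upright above the tube, whose rim is centred at about (256,175). Now lowering it.

>>> {"method": "step_arm", "body": {
  "commands": [
    [[0, 0, 4, 0, 0, 0, 0], [0, 0, 8, 0, 0, 0, 0], [0, 0, 11, 0, 0, 0, 0], [0, 0, 13, 0, 0, 0, 0], [0, 0, 14, 0, 0, 0, 0], [0, 0, 14.3, 0, 0, 0, 0], [0, 0, 14.3, 0, 0, 0, 0], [0, 0, 14.3, 0, 0, 0, 0]]
  ]
}}

```text
t: 9.75
position: [0.5522, -0.2048, 0.0597]
tool_rot: [-0.204, 3.133, 0.001]
contact_force: [-0.1, -0.8, -2.9]
opening: 0.144
grasp_force: 40.1
```

>>> {"method": "step_arm", "body": {
  "commands": [
    [[0, 0, 0.3, 0, 0, 0, 0], [0, 0, 0.3, 0, 0, 0, 0], [0, 0, 0.3, 0, 0, 0, 0.36], [0, 0, 0.3, 0, 0, 0, 0.36], [0, 0, 0.3, 0, 0, 0, 0.36], [0, 0, -4, 0, 0, 0, 0.36], [0, 0, -8, 0, 0, 0, 0.36], [0, 0, -14, 0, 0, 0, 0.36], [0, 0, -20, 0, 0, 0, 0.36], [0, 0, -26, 0, 0, 0, 0.36], [0, 0, -29, 0, 0, 0.13, 0.36], [0, 0, -29, 0, 0, 0.13, 0.36], [0, 0, -29, 0, 0, 0.13, 0.36], [0, 0, -29, 0, 0, 0.13, 0.36]]
  ]
}}

```text
t: 11.5
position: [0.551, -0.2047, 0.3473]
tool_rot: [0.002, -3.139, -0.002]
contact_force: [0.0, 0.3, 0.2]
opening: 0.359
grasp_force: 0.0
```

```bash
cat > look.py <<'E'
from workcell import r
from h import *
import sys
o=r.get_obs();print(o["t"],o["position"],o["tool_rot"],o["opening"])
f=r.grab_frame("scene")
for q in rollers(f,amin=60,amax=600):print(q)
f=r.grab_frame("wrist");im=f["color"]
if len(sys.argv)>1:cv2.imwrite(f"pics/{sys.argv[1]}.png",im[:,:,::-1])
# white discs in box
hsv=cv2.cvtColor(cv2.GaussianBlur(im,(3,3),0),cv2.COLOR_RGB2HSV)
m=((hsv[...,2]>165)&(hsv[...,1]<45)).astype(np.uint8)
for c in cv2.findContours(m,cv2.RETR_EXTERNAL,cv2.CHAIN_APPROX_NONE)[0]:
    h=cv2.convexHull(c)
    if cv2.contourArea(h)>200 and len(h)>5:
        (u,v),(a,b),_=cv2.fitEllipse(h);p=ray(f,u,v,.052)
        if v<270 and abs(p[0]-.55)<.1 and abs(p[1]+.2)<.1:
            d=p[:2]-[.5515,-.2043];print("inbox",round(u),round(v),round(a),round(b),np.round(p[:2],4),"rad",np.hypot(*d).round(4),"ang",np.degrees(np.arctan2(d[1],d[0])).round(1)-7.6)
E
python3 look.py w4
```

```text
11.5 [ 0.55103433 -0.20465472  0.34726264] [ 1.89588635e-03 -3.13928246e+00 -2.39168638e-03] 0.3585203864569191
(184, 203, 13, 15, np.float64(0.4778), np.float64(0.1839))
(200, 192, 10, 13, np.float64(0.5352), np.float64(0.1755))
(165, 191, 14, 14, np.float64(0.4814), np.float64(0.2592))
(204, 167, 12, 14, np.float64(0.6205), np.float64(0.232))
inbox 260 144 27 28 [ 0.5527 -0.2045] rad 0.0012 ang -18.9
```

View pics/w4.png

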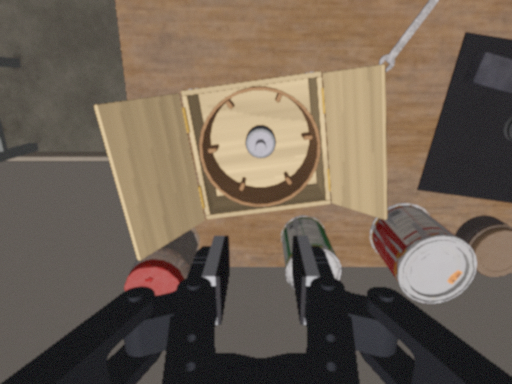

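The wrist view shows the first roller standing in the middle of the tube at (260,144). Next is roller C.

>>> {"method": "step_arm", "body": {
  "commands": [
    [[1.6, 38, 5, 0, 0, 0, 0.4], [1.6, 38, 5, 0, 0, 0, 0.4], [1.6, 38, 5, 0, 0, 0, 0.4], [1.6, 38, 5, 0, 0, 0, 0.4], [1.6, 38, 5, 0, 0, 0, 0.4], [1.6, 38, 5, 0, 0, 0, 0.4], [1.6, 38, 5, 0, 0, 0, 0.4], [1.6, 38, 10, 0, 0, 0, 0.4], [1.6, 38, 16, 0, 0, 0, 0.4], [1.6, 38, 22, 0, 0, 0, 0.4], [1.6, 38, 27, 0, 0, 0, 0.4], [1.6, 38, 29.2, 0, 0, 0, 0.4], [1.6, 38, 29.2, 0, 0, 0, 0.4], [1.6, 38, 29.2, 0, 0, 0, 0], [1.6, 38, 29.2, 0, 0, 0, 0], [1.6, 38, 29.2, 0, 0, 0, 0], [1.6, 38, 29.2, 0, 0, 0, 0], [1.6, 38, 29.2, 0, 0, 0, 0]]
  ]
}}

```text
t: 13.85
position: [0.536, 0.1756, 0.058]
tool_rot: [-0.001, 3.14, 0.002]
contact_force: [-0.8, 0.3, 6.6]
opening: 0.141
grasp_force: 39.8
```

>>> {"method": "step_arm", "body": {
  "commands": [
    [[0, 0, -5, 0, 0, 0, 0], [0, 0, -10, 0, 0, 0, 0], [0, 0, -15, 0, 0, 0, 0], [0, 0, -20, 0, 0, 0, 0], [0, 0, -25, 0, 0, 0, 0], [0, 0, -25, 0, 0, 0, 0], [-6.4, -37.4, -25, 0, 0, -0.133, 0], [-6.4, -37.4, -25, 0, 0, -0.133, 0], [-6.4, -37.4, -25, 0, 0, -0.133, 0], [-6.4, -37.4, -25, 0, 0, -0.133, 0], [-6.4, -37.4, -25, 0, 0, -0.133, 0], [-6.4, -37.4, -25, 0, 0, -0.133, 0], [-6.4, -37.4, -25, 0, 0, -0.133, 0], [-6.4, -37.4, -25, 0, 0, -0.133, 0], [-6.4, -37.4, -20, 0, 0, -0.133, 0], [-6.4, -37.4, -15, 0, 0, -0.133, 0], [-6.4, -37.4, -10, 0, 0, -0.133, 0], [-6.4, -37.4, -10, 0, 0, -0.133, 0], [-6.4, -37.4, -10, 0, 0, -0.133, 0]]
  ]
}}

```text
t: 16.23
position: [0.6005, -0.1979, 0.1582]
tool_rot: [-0.211, 3.133, 0.001]
contact_force: [0.4, -0.4, -1.7]
opening: 0.143
grasp_force: 39.7
```

>>> {"method": "step_arm", "body": {
  "commands": [
    [[0, 0, 3, 0, 0, 0, 0], [0, 0, 6, 0, 0, 0, 0], [0, 0, 8, 0, 0, 0, 0], [0, 0, 9.2, 0, 0, 0, 0], [0, 0, 9.6, 0, 0, 0, 0], [0, 0, 9.6, 0, 0, 0, 0], [0, 0, 9.6, 0, 0, 0, 0]]
  ]
}}

```text
t: 17.1
position: [0.6006, -0.1987, 0.062]
tool_rot: [-0.209, 3.132, 0.001]
contact_force: [-0.3, 0.7, 3.9]
opening: 0.145
grasp_force: 40.4
```

>>> {"method": "step_arm", "body": {
  "commands": [
    [[0, 0, 0, 0, 0, 0, 0.36], [0, 0, 0, 0, 0, 0, 0.36], [0, 0, 0, 0, 0, 0, 0.36], [0, 0, -4, 0, 0, 0, 0.36], [0, 0, -8, 0, 0, 0, 0.36], [0, 0, -14, 0, 0, 0, 0.36], [0, 0, -20, 0, 0, 0, 0.36], [0, 0, -26, 0, 0, 0, 0.36], [0, 0, -29, 0, 0, 0.133, 0.36], [0, 0, -29, 0, 0, 0.133, 0.36], [0, 0, -29, 0, 0, 0.133, 0.36]]
  ]
}}

```text
t: 18.48
position: [0.5991, -0.1986, 0.3498]
tool_rot: [0.003, -3.14, -0.002]
contact_force: [0.2, -0.1, -0.1]
opening: 0.36
grasp_force: 0.0
```

```bash
python3 look.py
```

```text
18.475 [ 0.59907228 -0.19856748  0.3497944 ] [ 2.89106721e-03 -3.14045415e+00 -2.13311280e-03] 0.3600388152931055
(184, 203, 13, 15, np.float64(0.478), np.float64(0.1837))
(166, 191, 14, 14, np.float64(0.4815), np.float64(0.2586))
(204, 167, 12, 14, np.float64(0.6199), np.float64(0.2321))
inbox 259 143 25 29 [ 0.5998 -0.199 ] rad 0.0486 ang -1.3999999999999995
inbox 255 108 29 30 [ 0.5528 -0.2046] rad 0.0013 ang -19.0
```

>>> {"method": "step_arm", "body": {
  "commands": [
    [[12.6, 37.8, 5, 0, 0, 0, 0.4], [12.6, 37.8, 5, 0, 0, 0, 0.4], [12.6, 37.8, 5, 0, 0, 0, 0.4], [12.6, 37.8, 5, 0, 0, 0, 0.4], [12.6, 37.8, 5, 0, 0, 0, 0.4], [12.6, 37.8, 5, 0, 0, 0, 0.4], [12.6, 37.8, 5, 0, 0, 0, 0.4], [12.6, 37.8, 5, 0, 0, 0, 0.4], [12.6, 37.8, 10, 0, 0, 0, 0.4], [12.6, 37.8, 16, 0, 0, 0, 0.4], [12.6, 37.8, 22, 0, 0, 0, 0.4], [12.6, 37.8, 27, 0, 0, 0, 0.4], [12.6, 37.8, 29.4, 0, 0, 0, 0.4], [12.6, 37.8, 29.4, 0, 0, 0, 0.4], [12.6, 37.8, 29.4, 0, 0, 0, 0], [12.6, 37.8, 29.4, 0, 0, 0, 0], [12.6, 37.8, 29.4, 0, 0, 0, 0], [12.6, 37.8, 29.4, 0, 0, 0, 0], [12.6, 37.8, 29.4, 0, 0, 0, 0]]
  ]
}}

```text
t: 20.95
position: [0.4739, 0.1797, 0.0578]
tool_rot: [-0.001, 3.14, 0.003]
contact_force: [0.0, -0.4, 7.7]
opening: 0.142
grasp_force: 39.9
```

>>> {"method": "step_arm", "body": {
  "commands": [
    [[0, 0, -5, 0, 0, 0, 0], [0, 0, -10, 0, 0, 0, 0], [0, 0, -15, 0, 0, 0, 0], [0, 0, -20, 0, 0, 0, 0], [0, 0, -25, 0, 0, 0, 0], [0, 0, -25, 0, 0, 0, 0], [-3.0, -39, -25, 0, 0, -0.133, 0], [-3.0, -39, -25, 0, 0, -0.133, 0], [-3.0, -39, -25, 0, 0, -0.133, 0], [-3.0, -39, -25, 0, 0, -0.133, 0], [-3.0, -39, -25, 0, 0, -0.133, 0], [-3.0, -39, -25, 0, 0, -0.133, 0], [-3.0, -39, -25, 0, 0, -0.133, 0], [-3.0, -39, -25, 0, 0, -0.133, 0], [-3.0, -39, -25, 0, 0, -0.133, 0], [-3.0, -39, -20, 0, 0, -0.133, 0], [-3.0, -39, -15, 0, 0, -0.133, 0], [-3.0, -39, -10, 0, 0, -0.133, 0], [-3.0, -39, -10, 0, 0, -0.133, 0], [-3.0, -39, -10, 0, 0, -0.133, 0]]
  ]
}}

```text
t: 23.45
position: [0.5045, -0.2101, 0.1581]
tool_rot: [-0.211, 3.133, 0.001]
contact_force: [0.6, -0.2, -2.6]
opening: 0.141
grasp_force: 39.8
```

>>> {"method": "step_arm", "body": {
  "commands": [
    [[0, 0, 3, 0, 0, 0, 0], [0, 0, 6, 0, 0, 0, 0], [0, 0, 8, 0, 0, 0, 0], [0, 0, 9.2, 0, 0, 0, 0], [0, 0, 9.6, 0, 0, 0, 0], [0, 0, 9.6, 0, 0, 0, 0], [0, 0, 9.6, 0, 0, 0, 0], [0, 0, 9.6, 0, 0, 0, 0.36], [0, 0, 9.6, 0, 0, 0, 0.36], [0, 0, 9.6, 0, 0, 0, 0.36], [0, 0, 5, 0, 0, 0, 0.36], [0, 0, 0, 0, 0, 0, 0.36], [0, 0, -6, 0, 0, 0, 0.36], [0, 0, -12, 0, 0, 0, 0.36], [0, 0, -18, 0, 0, 0.133, 0.36], [0, 0, -19, 0, 0, 0.133, 0.36], [0, 0, -19, 0, 0, 0.133, 0.36], [0, 0, -19, 0, 0, 0.133, 0.36]]
  ]
}}

```text
t: 25.7
position: [0.5029, -0.2105, 0.345]
tool_rot: [0.002, -3.139, -0.003]
contact_force: [0.6, -0.1, -0.4]
opening: 0.359
grasp_force: 0.0
```

```bash
python3 look.py
```

```text
25.7 [ 0.50286928 -0.21050334  0.34499408] [ 1.55850605e-03 -3.13899009e+00 -2.74647104e-03] 0.3586434292460443
(165, 191, 14, 14, np.float64(0.4814), np.float64(0.2592))
(204, 167, 12, 14, np.float64(0.6205), np.float64(0.232))
inbox 268 210 23 25 [ 0.5998 -0.1993] rad 0.0486 ang -1.6999999999999993
inbox 264 178 24 28 [ 0.5518 -0.2052] rad 0.001 ang -78.6
inbox 260 145 28 28 [ 0.5044 -0.2109] rad 0.0476 ang -179.6
```

>>> {"method": "step_arm", "body": {
  "commands": [
    [[2.6, 46.3, 5, 0, 0, 0, 0.4], [2.6, 46.3, 5, 0, 0, 0, 0.4], [2.6, 46.3, 5, 0, 0, 0, 0.4], [2.6, 46.3, 5, 0, 0, 0, 0.4], [2.6, 46.3, 5, 0, 0, 0, 0.4], [2.6, 46.3, 5, 0, 0, 0, 0.4], [2.6, 46.3, 5, 0, 0, 0, 0.4], [2.6, 46.3, 5, 0, 0, 0, 0.4], [2.6, 46.3, 5, 0, 0, 0, 0.4], [2.6, 46.3, 10, 0, 0, 0, 0.4], [2.6, 46.3, 16, 0, 0, 0, 0.4], [2.6, 46.3, 22, 0, 0, 0, 0.4], [2.6, 46.3, 27, 0, 0, 0, 0.4], [2.6, 46.3, 28.9, 0, 0, 0, 0.4], [2.6, 46.3, 28.9, 0, 0, 0, 0.4], [2.6, 46.3, 28.9, 0, 0, 0, 0], [2.6, 46.3, 28.9, 0, 0, 0, 0], [2.6, 46.3, 28.9, 0, 0, 0, 0], [2.6, 46.3, 28.9, 0, 0, 0, 0], [2.6, 46.3, 28.9, 0, 0, 0, 0]]
  ]
}}

```text
t: 28.3
position: [0.4779, 0.2527, 0.0589]
tool_rot: [-0.001, 3.14, 0.003]
contact_force: [-0.8, -0.2, 6.9]
opening: 0.148
grasp_force: 39.9
```

>>> {"method": "step_arm", "body": {
  "commands": [
    [[0, 0, -5, 0, 0, 0, 0], [0, 0, -10, 0, 0, 0, 0], [0, 0, -15, 0, 0, 0, 0], [0, 0, -20, 0, 0, 0, 0], [0, 0, -25, 0, 0, 0, 0], [0, 0, -25, 0, 0, 0, 0], [-5.6, -50.1, -25, 0, 0, -1.18, 0], [-5.6, -50.1, -25, 0, 0, -1.18, 0], [-5.6, -50.1, -25, 0, 0, -1.18, 0], [-5.6, -50.1, -25, 0, 0, -1.18, 0], [-5.6, -50.1, -25, 0, 0, -1.18, 0], [-5.6, -50.1, -25, 0, 0, -1.18, 0], [-5.6, -50.1, -25, 0, 0, -1.18, 0], [-5.6, -50.1, -25, 0, 0, -1.18, 0], [-5.6, -50.1, -25, 0, 0, -1.18, 0], [-5.6, -50.1, -25, 0, 0, -1.18, 0], [-5.6, -50.1, -25, 0, 0, -1.18, 0], [-5.6, -50.1, -20, 0, 0, -1.18, 0], [-5.6, -50.1, -18, 0, 0, -1.18, 0], [-5.6, -50.1, -18, 0, 0, -1.18, 0]]
  ]
}}

```text
t: 30.8
position: [0.5328, -0.2477, 0.2362]
tool_rot: [1.75, -2.608, -0.006]
contact_force: [0.7, 0.7, -1.8]
opening: 0.139
grasp_force: 39.8
```

Run:
```python
from workcell import r
from h import *
o=r.get_obs();print(o["t"],o["position"],o["joints"].round(2))
plan(o,(.534,-.2487,.16,67.6),(.534,-.2487,.063,67.6))
f=r.grab_frame("scene");print(rollers(f,amin=60,amax=600))
```

```text
30.8 [ 0.53275037 -0.24770919  0.23615447] [ 0.94  0.57 -0.91  1.88  0.54  0.96  2.54]
(0.534, -0.2487, 0.16, 67.6) [0.06, -0.18, 7.61] [0.004, 0.001, 0.002]
(0.534, -0.2487, 0.063, 67.6) [0.07, -0.22, 17.31] [0.004, 0.001, 0.002]
[]
```

>>> {"method": "step_arm", "body": {
  "commands": [
    [[0, -0.1, 4, 0, 0, 0, 0], [0.05, -0.1, 8, 0, 0, 0, 0], [0.05, -0.1, 11.5, 0, 0, 0, 0], [0.05, -0.1, 14.5, 0, 0, 0, 0], [0.05, -0.1, 16.5, 0, 0, 0, 0], [0.05, -0.1, 17.1, 0, 0, 0, 0], [0.05, -0.1, 17.3, 0, 0, 0, 0], [0.05, -0.1, 17.3, 0, 0, 0, 0], [0.05, -0.1, 17.3, 0, 0, 0, 0]]
  ]
}}

```text
t: 31.98
position: [0.5348, -0.2497, 0.0655]
tool_rot: [-1.747, 2.609, -0.001]
contact_force: [1.2, 0.8, -1.4]
opening: 0.147
grasp_force: 39.8
```

>>> {"method": "step_arm", "body": {
  "commands": [
    [[0, 0, 0.2, 0, 0, 0, 0], [0, 0, 0.25, 0, 0, 0, 0], [0, 0, 0.25, 0, 0, 0, 0.36], [0, 0, 0.25, 0, 0, 0, 0.36], [0, 0, 0.25, 0, 0, 0, 0.36], [0, 0, -4, 0, 0, 0, 0.36], [0, 0, -9, 0, 0, 0, 0.36], [0, 0, -15, 0, 0, 0, 0.36], [0, 0, -21, 0, 0, 0, 0.36], [0, 0, -26, 0, 0, 0, 0.36], [0, 0, -28, 0, 0, 1.18, 0.36], [0, 0, -28, 0, 0, 1.18, 0.36], [0, 0, -28, 0, 0, 1.18, 0.36], [0, 0, -28, 0, 0, 1.18, 0.36], [0, 0, -28, 0, 0, 1.18, 0.36], [0, 0, -28, 0, 0, 1.18, 0.36], [0, 0, -28, 0, 0, 1.18, 0.36], [0, 0, -28, 0, 0, 1.18, 0.36]]
  ]
}}

```text
t: 34.22
position: [0.5342, -0.2495, 0.3447]
tool_rot: [-0.002, 3.142, 0.001]
contact_force: [-0.3, -0.5, 0.9]
opening: 0.36
grasp_force: 0.0
```

```bash
python3 look.py
```

```text
34.225 [ 0.53424803 -0.24950721  0.34466561] [-1.75743147e-03  3.14158450e+00  1.28008327e-03] 0.35986739834968173
(203, 167, 13, 14, np.float64(0.6195), np.float64(0.2341))
inbox 296 189 23 28 [ 0.5994 -0.1986] rad 0.0482 ang -0.7999999999999998
inbox 293 156 26 29 [ 0.5522 -0.2041] rad 0.0007 ang 6.300000000000001
inbox 259 143 27 28 [ 0.5348 -0.2506] rad 0.0493 ang -117.39999999999999
inbox 289 121 28 30 [ 0.5047 -0.2109] rad 0.0473 ang -179.5
```

Run:
```python
from workcell import r
from h import *
f=r.grab_frame("scene");k=.64
for p in [(295,236),(312,242),(328,236)]:print("pot base",np.round(ray(f,p[0]*k,p[1]*k,0),3))
for p in [(293,190),(329,190)]:print("pot rim edges z.12",np.round(ray(f,p[0]*k,p[1]*k,.12),3))
for p in [(360,268),(380,277),(398,270)]:print("brown base",np.round(ray(f,p[0]*k,p[1]*k,0),3))
```

```text
pot base [0.684 0.356 0.   ]
pot base [0.692 0.315 0.   ]
pot base [0.726 0.3   0.   ]
pot rim edges z.12 [0.693 0.352 0.12 ]
pot rim edges z.12 [0.736 0.294 0.12 ]
brown base [0.69  0.186 0.   ]
brown base [0.694 0.138 0.   ]
brown base [0.731 0.12  0.   ]
```

>>> {"method": "step_arm", "body": {
  "commands": [
    [[-7.95, 47.6, 5, 0, 0, 0, 0.4], [-7.95, 47.6, 5, 0, 0, 0, 0.4], [-7.95, 47.6, 5, 0, 0, 0, 0.4], [-7.95, 47.6, 5, 0, 0, 0, 0.4], [-7.95, 47.6, 5, 0, 0, 0, 0.4], [-7.95, 47.6, 5, 0, 0, 0, 0.4], [-7.95, 47.6, 5, 0, 0, 0, 0.4], [-7.95, 47.6, 5, 0, 0, 0, 0.4], [-7.95, 47.6, 5, 0, 0, 0, 0.4], [-7.95, 47.6, 10, 0, 0, 0, 0.4], [-7.95, 47.6, 16, 0, 0, 0, 0.4], [-7.95, 47.6, 22, 0, 0, 0, 0.4], [-7.95, 47.6, 27, 0, 0, 0, 0.4], [-7.95, 47.6, 28.9, 0, 0, 0, 0.4], [-7.95, 47.6, 28.9, 0, 0, 0, 0.4], [-7.95, 47.6, 28.9, 0, 0, 0, 0], [-7.95, 47.6, 28.9, 0, 0, 0, 0], [-7.95, 47.6, 28.9, 0, 0, 0, 0], [-7.95, 47.6, 28.9, 0, 0, 0, 0], [-7.95, 47.6, 28.9, 0, 0, 0, 0]]
  ]
}}

```text
t: 36.88
position: [0.615, 0.227, 0.0584]
tool_rot: [-0.0, 3.138, 0.003]
contact_force: [0.1, -0.5, 8.6]
opening: 0.142
grasp_force: 39.5
```

>>> {"method": "step_arm", "body": {
  "commands": [
    [[0, 0, -5, 0, 0, 0, 0], [0, 0, -10, 0, 0, 0, 0], [0, 0, -15, 0, 0, 0, 0], [0, 0, -20, 0, 0, 0, 0], [0, 0, -25, 0, 0, 0, 0], [0, 0, -25, 0, 0, 0, 0], [9.2, -39.3, -25, 0, 0, 0.915, 0], [9.2, -39.3, -25, 0, 0, 0.915, 0], [9.2, -39.3, -25, 0, 0, 0.915, 0], [9.2, -39.3, -25, 0, 0, 0.915, 0], [9.2, -39.3, -25, 0, 0, 0.915, 0], [9.2, -39.3, -25, 0, 0, 0.915, 0], [9.2, -39.3, -25, 0, 0, 0.915, 0], [9.2, -39.3, -25, 0, 0, 0.915, 0], [9.2, -39.3, -25, 0, 0, 0.915, 0], [9.2, -39.3, -25, 0, 0, 0.915, 0], [9.2, -39.3, -20, 0, 0, 0.915, 0], [9.2, -39.3, -18, 0, 0, 0.915, 0], [9.2, -39.3, -18, 0, 0, 0.915, 0]]
  ]
}}

```text
t: 39.25
position: [0.5213, -0.1654, 0.2345]
tool_rot: [-1.383, -2.817, -0.001]
contact_force: [-0.0, -0.1, -1.2]
opening: 0.141
grasp_force: 39.6
```

Run:
```python
from workcell import r
from h import *
o=r.get_obs();print(o["t"],o["position"],o["joints"].round(2))
plan(o,(.523,-.1663,.16,-52.4),(.523,-.1663,.063,-52.4))
```

```text
39.25 [ 0.5212934  -0.16540773  0.23450324] [ 0.55  0.42 -0.47  1.98  0.26  0.8   0.59]
(0.523, -0.1663, 0.16, -52.4) [-0.2, 0.09, 7.45] [-0.001, -0.003, 0.002]
(0.523, -0.1663, 0.063, -52.4) [-0.23, 0.09, 17.15] [-0.001, -0.003, 0.002]
```

>>> {"method": "step_arm", "body": {
  "commands": [
    [[-0.1, 0, 4, 0, 0, 0, 0], [-0.15, 0.05, 8, 0, 0, 0, 0], [-0.15, 0.05, 11.5, 0, 0, 0, 0], [-0.15, 0.05, 14.5, 0, 0, 0, 0], [-0.15, 0.05, 16.5, 0, 0, 0, 0], [-0.15, 0.05, 17.2, 0, 0, 0, 0], [-0.15, 0.05, 17.3, 0, 0, 0, 0], [-0.15, 0.05, 17.3, 0, 0, 0, 0], [-0.15, 0.05, 17.3, 0, 0, 0, 0]]
  ]
}}

```text
t: 40.38
position: [0.5236, -0.1676, 0.0636]
tool_rot: [1.387, 2.818, 0.002]
contact_force: [0.8, 0.9, -2.3]
opening: 0.142
grasp_force: 39.7
```

>>> {"method": "step_arm", "body": {
  "commands": [
    [[0, 0, 0.15, 0, 0, 0, 0], [0, 0, 0.15, 0, 0, 0, 0], [0, 0, 0.15, 0, 0, 0, 0.36], [0, 0, 0.15, 0, 0, 0, 0.36], [0, 0, 0.15, 0, 0, 0, 0.36], [0, 0, -4, 0, 0, 0, 0.36], [0, 0, -9, 0, 0, 0, 0.36], [0, 0, -15, 0, 0, 0, 0.36], [0, 0, -21, 0, 0, 0, 0.36], [0, 0, -26, 0, 0, 0, 0.36], [0, 0, -28, 0, 0, -0.915, 0.36], [0, 0, -28, 0, 0, -0.915, 0.36], [0, 0, -28, 0, 0, -0.915, 0.36], [0, 0, -28, 0, 0, -0.915, 0.36], [0, 0, -28, 0, 0, -0.915, 0.36], [0, 0, -28, 0, 0, -0.915, 0.36], [0, 0, -28, 0, 0, -0.915, 0.36]]
  ]
}}

```text
t: 42.5
position: [0.523, -0.1677, 0.3427]
tool_rot: [-0.005, -3.142, -0.002]
contact_force: [-0.0, -0.4, -0.4]
opening: 0.36
grasp_force: 0.0
```

```bash
python3 look.py w5
python3 - <<'E'
from workcell import r
import cv2
f=r.grab_frame("scene");cv2.imwrite("pics/s5.png",f["color"][:,:,::-1])
E
```

```text
42.5 [ 0.52301811 -0.16770198  0.34266029] [-5.40862861e-03 -3.14158455e+00 -1.69895575e-03] 0.3596812553647959
inbox 238 197 23 26 [ 0.5993 -0.1994] rad 0.0481 ang -1.7999999999999998
inbox 233 164 26 29 [ 0.552 -0.205] rad 0.0009 ang -63.1
inbox 199 152 26 28 [ 0.5348 -0.25  ] rad 0.0487 ang -117.6
inbox 260 144 27 29 [ 0.5238 -0.167 ] rad 0.0465 ang 119.0
inbox 227 129 28 30 [ 0.5044 -0.2111] rad 0.0476 ang -179.4
```

View pics/w5.png

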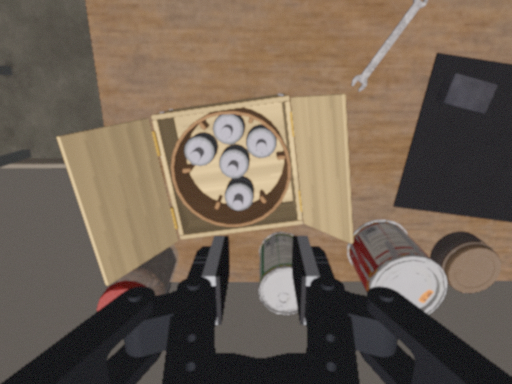

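View pics/s5.png

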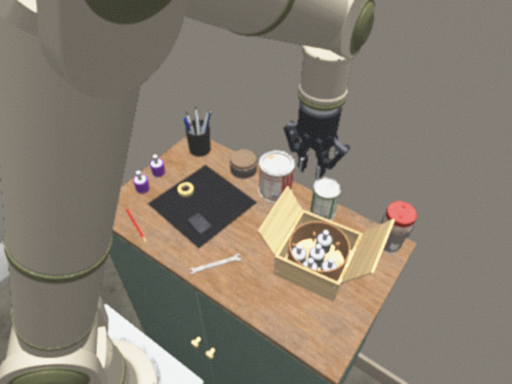

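All five are seated: the middle one at (233,164) and the others in separate bays round it. The mat holds no more rollers. Next, go outside the inner flap with shut fingers.

>>> {"method": "step_arm", "body": {
  "commands": [
    [[1.35, 12.7, 0, 0, 0, -0.133, 0], [1.35, 12.7, 0, 0, 0, -0.133, 0], [1.35, 12.7, 0, 0, 0, -0.133, 0], [1.35, 12.7, 0, 0, 0, -0.133, 0], [1.35, 12.7, 0, 0, 0, -0.133, 0], [1.35, 12.7, 6, 0, 0, -0.133, 0], [1.35, 12.7, 12, 0, 0, -0.133, 0], [1.35, 12.7, 17, 0, 0, -0.133, 0], [1.35, 12.7, 21, 0, 0, -0.133, 0], [1.35, 12.7, 21, 0, 0, -0.133, 0], [1.35, 12.7, 21, 0, 0, -0.133, 0]]
  ]
}}

```text
t: 44.02
position: [0.5104, -0.0408, 0.1339]
tool_rot: [-0.207, 3.134, 0.001]
contact_force: [-0.0, 0.3, -0.9]
opening: 0.003
grasp_force: 0.0
```

>>> {"method": "step_arm", "body": {
  "commands": [
    [[0, -2, 0, 0, 0, 0, 0], [0, -4, 0, 0, 0, 0, 0], [0, -5.5, 0, 0, 0, 0, 0], [0, -7, -0.2, 0, 0, 0, 0], [0, -8.2, -0.5, 0, 0, 0, 0], [0, -9.3, -0.5, 0, 0, 0, 0], [0, -10.3, -0.5, 0, 0, 0, 0], [0, -11.3, 0, 0, 0, 0, 0], [0, -12.1, 0.8, 0, 0, 0, 0], [0, -12.8, 1.8, 0, 0, 0, 0], [0, -13.2, 2.8, 0, 0, 0, 0], [0, -13.5, 3.5, 0, 0, 0, 0], [0, -13.6, 3.8, 0, 0, 0, 0], [0, -13.6, 3.9, 0, 0, 0, 0], [0, -13.6, 3.9, 0, 0, 0, 0]]
  ]
}}

```text
t: 45.9
position: [0.5276, -0.1751, 0.0938]
tool_rot: [-0.209, 3.134, 0.001]
contact_force: [1.1, -0.5, -0.4]
opening: -0.001
grasp_force: 0.0
```

Run:
```python
from workcell import r
import cv2
f=r.grab_frame("side");cv2.imwrite("pics/s6.png",cv2.resize(f["color"][150:350,150:390,::-1],None,fx=3,fy=3))
```

```text
(no output)
```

View pics/s6.png

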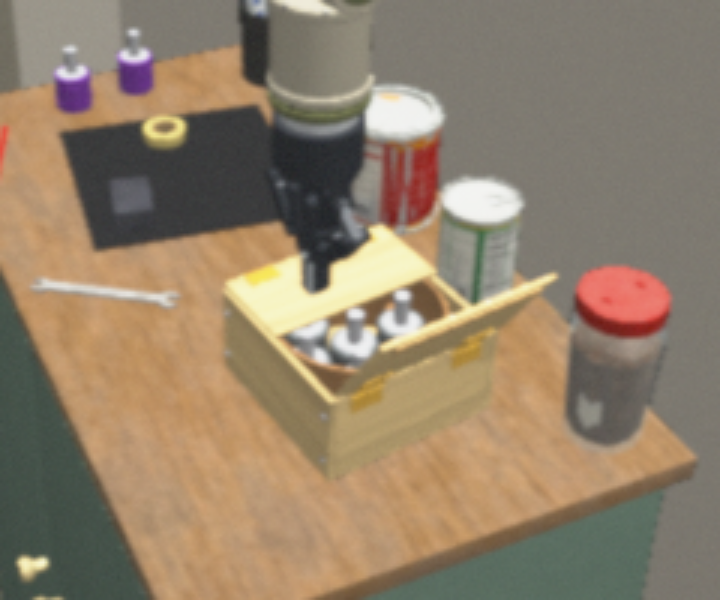

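The inner flap lies down across the box, with the finger on it at (315,285). I'll press a little to confirm it's shut.

>>> {"method": "step_arm", "body": {
  "commands": [
    [[0, -0.3, 0.2, 0, 0, 0, 0], [0, -0.3, 0.4, 0, 0, 0, 0], [0, -0.3, 0.4, 0, 0, 0, 0], [0, -0.3, 0.4, 0, 0, 0, 0]]
  ]
}}

```text
t: 46.45
position: [0.5283, -0.1765, 0.0927]
tool_rot: [-0.211, 3.133, 0.0]
contact_force: [-11.4, 6.2, 37.6]
opening: 0.003
grasp_force: 18.8
```

>>> {"method": "step_arm", "body": {
  "commands": [
    [[0, 0, -5, 0, 0, 0, 0], [0, 0, -11, 0, 0, 0, 0], [0, 0, -17, 0, 0, 0, 0], [0, 0, -21, 0, 0, 0, 0], [0, 0, -21, 0, 0, 0, 0], [0, -6, -21, 0, 0, 0, 0], [0, -12, -21, 0, 0, 0, 0], [0, -18, -21, 0, 0, 0, 0], [0, -21.4, -21, 0, 0, 0, 0], [0, -21.4, -21, 0, 0, 0, 0], [0, -21.4, -21, 0, 0, 0, 0], [0, -21.4, -15, 0, 0, 0, 0], [0, -21.4, -10, 0, 0, 0, 0], [0, -21.4, -6.5, 0, 0, 0, 0], [0, -21.4, -6.5, 0, 0, 0, 0], [0, -21.4, -6.5, 0, 0, 0, 0]]
  ]
}}

```text
t: 48.45
position: [0.5576, -0.3895, 0.1562]
tool_rot: [-0.211, 3.133, 0.001]
contact_force: [1.4, 0.4, -0.1]
opening: -0.001
grasp_force: 0.0
```

>>> {"method": "step_arm", "body": {
  "commands": [
    [[0, 2, 0, 0, 0, 0, 0], [0, 4, 0, 0, 0, 0, 0], [0, 6, 0, 0, 0, 0, 0], [0, 8, 0, 0, 0, 0, 0], [0, 9.5, -0.2, 0, 0, 0, 0], [0, 11, -0.4, 0, 0, 0, 0], [0, 12.4, -0.4, 0, 0, 0, 0], [0, 13.6, 0.3, 0, 0, 0, 0], [0, 14.6, 1.4, 0, 0, 0, 0], [0, 15.4, 2.6, 0, 0, 0, 0], [0, 15.9, 3.8, 0, 0, 0, 0], [0, 16.3, 4.8, 0, 0, 0, 0], [0, 16.4, 5.4, 0, 0, 0, 0], [0, 16.4, 5.7, 0, 0, 0, 0], [0, 16.4, 5.7, 0, 0, 0, 0]]
  ]
}}

```text
t: 50.32
position: [0.5344, -0.2275, 0.0985]
tool_rot: [0.209, -3.134, -0.001]
contact_force: [-3.7, 2.3, 12.4]
opening: -0.002
grasp_force: 6.2
```

Firm contact at the shut height. I'll press a touch more, then lift clear and look.

>>> {"method": "step_arm", "body": {
  "commands": [
    [[0, 0.2, 0.15, 0, 0, 0, 0], [0, 0.2, 0.15, 0, 0, 0, 0], [0, 0.2, 0.15, 0, 0, 0, 0], [0, 0, -5, 0, 0, 0, 0], [0, 0, -11, 0, 0, 0, 0], [0, 0, -17, 0, 0, 0, 0], [0, 0, -23, 0, 0, 0, 0], [0, 0, -25, 0, 0, 0, 0], [0, 0, -25, 0, 0, 0, 0], [0, 0, -25, 0, 0, 0, 0]]
  ]
}}

```text
t: 51.58
position: [0.5339, -0.2282, 0.3464]
tool_rot: [0.208, -3.133, -0.002]
contact_force: [0.0, 0.5, -0.6]
opening: -0.001
grasp_force: 0.0
```

Run:
```python
from workcell import r
import cv2,numpy as np
f=r.grab_frame("side");a=cv2.resize(f["color"][190:310,190:350,::-1],None,fx=2.5,fy=2.5)
f=r.grab_frame("wrist");b=cv2.resize(f["color"][:300,:400,::-1],(400,300))
cv2.imwrite("pics/end.png",np.hstack([a,b]))
```

```text
(no output)
```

View pics/end.png

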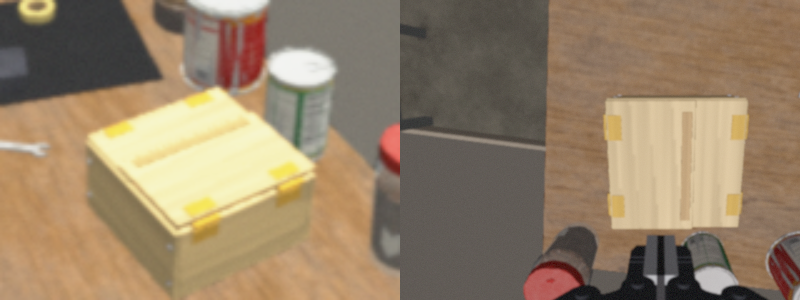

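Both views show the covering flap flat over the inner one, with the hand clear. Handing in.

```bash
python3 -c "
from workcell import r
print(r.sign_off())"
```

```text
the job is handed in; nothing more can be done
None
```

All five rollers are in the tube (one in the middle, four in bays of their own), the inner flap and then the covering flap are shut, and the job is handed in; sign-off returned no verdict.

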